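Pack a matching pair of candlesticks with their candles

TASK

One candlestick already stands in the plywood box: of the three standing on the open bench, pick the one of the same height and stand it upright at the free end of the box to make the pair. Then stand the carton of candles upright in the box between the two. Set things down rather than dropping them, knock nothing over, and leave everything else where it is.

Things in the scene. Friction and masses are not known exactly. Their poses are not given: they have to be found in the camera images.
- case: Open plywood packing box fixed to the bench, 88 x 208 mm outside, 45 mm high, walls and floor 8 mm thick, so inside 72 (its x) x 192 mm (its y, the long way). Origin at the centre of its underside. One candlestick already stands in it at its -y end, centred 60 mm from the box's centre.
- case_free (a point): Centre of the free standing place in the box, on its inner floor (8 mm above the bench), 60 mm from the box's centre towards its +y end; axes as the box's.
- case_mid (a point): Centre of the box on its inner floor, where the carton goes, half-way between the two candlesticks; axes as the box's. With the candlesticks centred 60 mm either side, 56 mm is clear between their feet for the carton's 44 mm.
- new_short_c (a point): Short bare-aluminium candlestick, 100 mm high, loose, standing on the bench in the open: round foot 64 mm across (8 mm thick at its rim), waisted stem (17 to 25 mm), and at the top a plain round candle cup 34 mm across and 30 mm high, which is the place to grip it. The point is on its axis, half-way up (50 mm); z up its axis. About 0.15 to 0.45 kg. The three sizes have the same foot and cup and differ only in height.
- new_middle_c (a point): Middle bare-aluminium candlestick, 125 mm high, loose, standing on the bench in the open: round foot 64 mm across (8 mm thick at its rim), waisted stem (17 to 25 mm), and at the top a plain round candle cup 34 mm across and 30 mm high, which is the place to grip it. The point is on its axis, half-way up (62.5 mm); z up its axis. About 0.15 to 0.45 kg. The three sizes have the same foot and cup and differ only in height.
- new_tall_c (a point): Tall bare-aluminium candlestick, 150 mm high, loose, standing on the bench in the open: round foot 64 mm across (8 mm thick at its rim), waisted stem (17 to 25 mm), and at the top a plain round candle cup 34 mm across and 30 mm high, which is the place to grip it. The point is on its axis, half-way up (75 mm); z up its axis. About 0.15 to 0.45 kg. The three sizes have the same foot and cup and differ only in height.
- old_short_c (a point): A finished candlestick, the same as the short one on the bench (100 mm high), loose. It stands either in the box (then the short pair is the one wanted) or on the low plywood board beyond the box. The point is on its axis, half-way up; z up its axis.
- old_middle_c (a point): A finished candlestick, the same as the middle one on the bench (125 mm high), loose. It stands either in the box (then the middle pair is the one wanted) or on the low plywood board beyond the box. The point is on its axis, half-way up; z up its axis.
- old_tall_c (a point): A finished candlestick, the same as the tall one on the bench (150 mm high), loose. It stands either in the box (then the tall pair is the one wanted) or on the low plywood board beyond the box. The point is on its axis, half-way up; z up its axis.
- carton_c (a point): Plain cardboard carton of candles with a paper band, 56 (its x) x 44 (its y) x 125 mm high, about 0.2 kg, rigid, standing on the bench. The point is its centre. In the box its 44 mm side lies along the box's long way, and it stands out 88 mm above the walls.
- wheel_c (a point): Bystander: brown polishing wheel lying flat, 150 mm across, 28 mm thick; the point is its centre.
- wrench: Bystander: steel wrench 180 mm long lying on the bench.
Things that resemble listed ones, but are neither listed nor needed, are in the scene too. Leave any pink or yellow look-alike of the part that bears old_short_c alone.

How it is judged:
By the outcome, as a careful person would: the job done as asked, in the order asked, and still so for the second after the job is handed in, with the robot touching nothing.
It also fails if it takes over 72 s, if anything falls off the work surface, if the arm or the gripper's body presses on something with over 40 N, if the wrist force passes 120 N, or if a joint passes its speed limit or range.

ROBOT

A 6-joint arm with a two-finger parallel gripper is mounted at the origin on the work surface. World frame = base frame: x ahead of the robot, y to its left, z up, the work surface at z = 0. Lengths are in m, angles in rad, forces in N, time in s.
With the tool pointing down it reaches from about 0.3 to 0.875 m from the base axis. Payload 6.4 kg.
Tool frame: the origin (TCP) lies between the finger pads; the fingertips stand 19 mm ahead of it and the grasp point (between the pads) is the TCP (ctrl.tips_ahead is the z of the fingertips in the tool frame, in m); z points along the fingers, y is the line along which they close (so a half turn about z gives the same grasp; the last joint's range is limited). The gripper opens to 85 mm and grips with 20 to 120 N. Pads are 22 mm wide; open, the fingers measure 114 mm over their backs; the gripper's body (76 mm by 85 mm) begins 54 mm behind the grasp point. The pads swing forward as they close: fully open they stand 13 mm farther back than shut.
Start: joints at [-1.492, 0.181, 1.607, -0, 1.354, -0.206], TCP at [0.162, -0.552, 0.25] pointing down, gripper open.
Joint ranges: [-2.99, 2.99], [-0.89, 2.07], [0.3, 2.58], [-1.14, 4.28], [0, 2.63], [-3.12, 3.12]. Speed limits (rad/s): [2.57, 2.57, 3.01, 3.14, 3.14, 3.14].

INTERFACE

Orientations are given as a unit quaternion [w, x, y, z].
In Python, from bench import readout, vision, ctrl gives the robot as it stands.
- The arm moves only by the tool play_rows, never from a script. Its arguments are lists of equal length, an entry for each row: "xyz": the shift along the tool's x, y, z in mm, a list of three; "rot": the turn, a rotation vector about the tool's x, y, z in rad, a list of three; "grip": the opening, from 0 (shut) to 1 (fully open). In form: {"xyz": [[x, y, z], ...], "rot": [[rx, ry, rz], ...], "grip": [grip, ...]}. A call has exactly 10 rows; each row is the pose to reach, as a shift and turn from the pose commanded when the call began, along the tool's axes at that moment; what a row does not reach only later rows make up. A row lasts 1/8 s, in which the tool goes at most 62.5 mm and 10.7 degrees, less where a joint would pass 70% of its speed; a pose out of reach is approached as far as the arm can. A call with a gripper value outside its range is refused whole. The fingers move at their own pace and stop on an object; the grip force is fixed at half the most. Time passes only in rows, so rows that repeat a pose let the fingers close, or fill a call up. It gives the time, the measured TCP pose, the force, the opening and the grip force at its end, in the units of the state.
- readout.get_obs(): the state, without advancing time (a new reading comes with each control period).
- vision.camera(name): name is "scene" or "top"; returns a dict with "color" (420x560x3 uint8, red, green, blue), "depth" (420x560 float32, m along the optical axis (not along the pixel's ray), 0 where there is no reading), "camera_matrix" (3x3 intrinsics, pixels), "extrinsics" (4x4, takes a point from camera to world coordinates). Camera axes: x right, y down, z forward; pixel columns grow to the right and rows downward; lengths in m; the calibration is good to about 2 mm. A picture is of the moment at which its call begins.
- ctrl.hand_in(): hands the job in; it is judged then, once.
The state is a dict: "time_s": time; "q": joint angles; "dq": joint speeds; "joint_efforts": joint torques, N m; "eef_pos": TCP position; "eef_rot": TCP orientation; "wrist_force": force on the tool from outside, world axes, zero at the start; "torque": the same for the moment, N m; "opening": opening from 0.0 (shut) to 1.0 (fully open); "grasp_force": force on a finger pad.
Only numpy, scipy, OpenCV 4.12 (cv2) and the standard library are available. Lean on these libraries where they do the work, as an engineer would, in place of code of your own. Each camera call takes 0.05 s, during which the arm holds its last target. There are 200 camera calls.

## Working session

There is one attempt and no reset: what is moved stays moved. The work goes in short steps, Python scripts to look and compute and a tool call to move; the robot and the scene stay as the last step left them, time stands still between calls to the robot, and variables do not carry over. Pictures are saved under pics/ and viewed, at most 10 in all, crops included, and the job is handed in when it is done.

Besides the shell and the picture viewer there is one more tool, called after "Call:" as name(argument=value, ...) on one line, values as JSON. play_rows: Moves the arm, as the interface text tells. Its arguments: {"type":"object","properties":{"xyz":{"type":"array","items":{"type":"array","items":{"type":"number"}}},"rot":{"type":"array","items":{"type":"array","items":{"type":"number"}}},"grip":{"type":"array","items":{"type":"number"}}},"required":["xyz","rot","grip"]}

```bash
mkdir -p pics; cat > h.py <<'E'
import numpy as np, cv2
from bench import readout, vision, ctrl
def pts(c):
    d=c["depth"]; K=np.array(c["camera_matrix"]); T=np.array(c["extrinsics"])
    v,u=np.mgrid[:d.shape[0],:d.shape[1]]
    P=np.stack([(u-K[0,2])/K[0,0]*d,(v-K[1,2])/K[1,1]*d,d],-1)
    W=P@T[:3,:3].T+T[:3,3]; W[d==0]=np.nan
    return W
E
python3 - <<'E'
from h import *
for n in("scene","top"):
    c=vision.camera(n); cv2.imwrite(f"pics/{n}.png",c["color"][:,:,::-1]); np.savez(f"{n}.npz",**c)
    print(n,np.round(c["extrinsics"],3).tolist(),np.round(c["camera_matrix"],1).tolist())
o=readout.get_obs(); print({k:np.round(v,3).tolist() for k,v in o.items()}, ctrl.tips_ahead)
E
```

```text
scene [[0.174, 0.69, -0.702, 1.496], [0.985, -0.12, 0.127, -0.177], [0.003, -0.714, -0.701, 1.024], [0.0, 0.0, 0.0, 1.0]] [[495.7, 0.0, 276.5], [0.0, 495.7, 212.9], [0.0, 0.0, 1.0]]
top [[0.006, -0.995, 0.103, 0.436], [-1.0, -0.004, 0.025, -0.022], [-0.024, -0.103, -0.994, 1.246], [0.0, 0.0, 0.0, 1.0]] [[464.8, 0.0, 275.0], [0.0, 464.8, 213.6], [0.0, 0.0, 1.0]]
{'time_s': 0.1, 'q': [-1.492, 0.181, 1.608, 0.0, 1.354, -0.206], 'dq': [-0.001, -0.001, -0.002, 0.001, 0.001, 0.0], 'joint_efforts': [0.001, -44.587, -35.224, -0.0, 0.004, -0.0], 'eef_pos': [0.162, -0.551, 0.249], 'eef_rot': [-0.001, 0.99, 0.142, 0.0], 'wrist_force': [-0.001, -1.066, -0.58], 'torque': [0.007, 0.019, 0.062], 'grasp_force': 0.0, 'opening': 1.002} 0.019
```

View pics/scene.png

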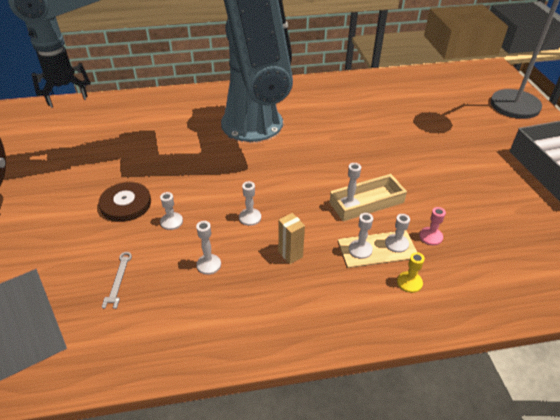

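View pics/top.png

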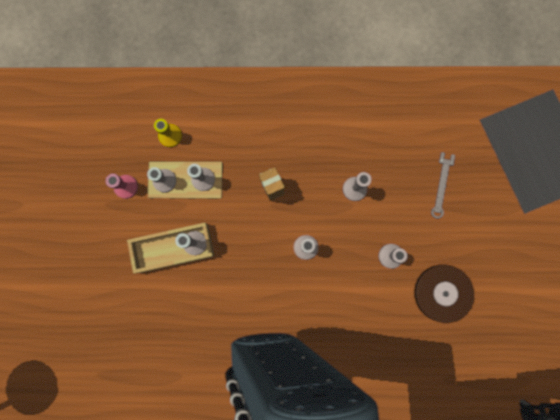

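The scene view shows the bench candlesticks at scene px (168,210), (250,202) and (207,245). One stands in the box at (352,180), and two are on the board at (362,235) and (400,232). There are also a pink look-alike (435,225), a yellow one (412,272) and the carton (291,238). In the top view the box is at (170,247), its candlestick cup at (184,241), and the carton at (272,181). The bench cups are at (308,246), (363,180) and (400,256). I'll measure next.

```bash
python3 - <<'E'
from h import *
C={n:dict(np.load(n+".npz")) for n in("scene","top")}
for n in C:
    W=pts(C[n]); z=W[...,2]
    print(n,"bench z",np.nanmedian(z[(abs(W[...,0]-.55)<.25)&(abs(W[...,1])<.3)]))
    m=((z>.012)&(z<.2)&(W[...,0]>.25)&(W[...,0]<.85)&(abs(W[...,1])<.45)).astype(np.uint8)
    k,l,s,ce=cv2.connectedComponentsWithStats(m)
    for i in range(1,k):
        if s[i,4]<60: continue
        p=W[l==i]; zt=np.percentile(p[:,2],99); t=p[p[:,2]>zt-.006]
        print(i,"px",np.round(ce[i]).astype(int),s[i,4],"ztop %.3f"%zt,"top ctr",np.round((t.min(0)+t.max(0))/2,3),"ext",np.round(np.ptp(t,axis=0),3),"all ctr",np.round(p.mean(0),3))
# box rim / carton, top view
W=pts(C["top"]); z=W[...,2]
def rect(sel,nm):
    p=W[sel][:,:2].astype(np.float32)*1000; r=cv2.minAreaRect(p); print(nm,len(p),np.round(r[0],1),np.round(r[1],1),round(r[2],2))
v,u=np.mgrid[:420,:560]
rect((abs(z-.045)<.006)&(u>120)&(u<220)&(v>218)&(v<278),"box rim")
rect((abs(z-.125)<.006)&(u>250)&(u<295)&(v>160)&(v<205),"carton top")
im=cv2.resize(C["scene"]["color"][140:300,100:460,::-1],None,fx=2.2,fy=2.2,interpolation=cv2.INTER_CUBIC); cv2.imwrite("pics/crop.png",im)
E
```

```text
scene bench z 0.0015112988467348432
1 px [364 205] 2537 ztop 0.160 top ctr [0.486 0.224 0.16 ] ext [0.033 0.033 0.009] all ctr [0.528 0.252 0.052]
2 px [131 200] 1068 ztop 0.035 top ctr [ 0.362 -0.403  0.033] ext [0.146 0.094 0.008] all ctr [ 0.37  -0.407  0.029]
3 px [249 203] 482 ztop 0.130 top ctr [ 0.476 -0.072  0.128] ext [0.037 0.033 0.008] all ctr [ 0.484 -0.073  0.066]
9 px [169 210] 450 ztop 0.105 top ctr [ 0.458 -0.297  0.103] ext [0.039 0.033 0.008] all ctr [ 0.462 -0.296  0.053]
25 px [434 225] 470 ztop 0.104 top ctr [0.639 0.418 0.102] ext [0.035 0.037 0.007] all ctr [0.644 0.414 0.054]
26 px [291 236] 1025 ztop 0.129 top ctr [0.635 0.018 0.127] ext [0.067 0.059 0.008] all ctr [0.647 0.014 0.085]
27 px [399 234] 585 ztop 0.112 top ctr [0.656 0.31  0.11 ] ext [0.035 0.034 0.008] all ctr [0.661 0.307 0.054]
28 px [206 247] 634 ztop 0.154 top ctr [ 0.633 -0.204  0.152] ext [0.036 0.034 0.007] all ctr [ 0.641 -0.203  0.078]
66 px [412 271] 559 ztop 0.104 top ctr [0.78  0.301 0.102] ext [0.035 0.036 0.008] all ctr [0.787 0.297 0.053]
top bench z -0.00033772374441021213
1 px [
[... 518 characters left out ...]
8] all ctr [ 0.629 -0.202  0.08 ]
21 px [121 184] 403 ztop 0.103 top ctr [0.638 0.416 0.101] ext [0.031 0.032 0.007] all ctr [0.636 0.411 0.056]
44 px [177 246] 1508 ztop 0.160 top ctr [0.485 0.222 0.159] ext [0.033 0.033 0.009] all ctr [0.476 0.261 0.051]
47 px [306 247] 295 ztop 0.128 top ctr [ 0.475 -0.073  0.126] ext [0.031 0.031 0.008] all ctr [ 0.473 -0.071  0.074]
52 px [394 255] 368 ztop 0.104 top ctr [ 0.453 -0.298  0.102] ext [0.032 0.032 0.007] all ctr [ 0.453 -0.293  0.056]
70 px [436 293] 1843 ztop 0.033 top ctr [ 0.358 -0.404  0.031] ext [0.145 0.092 0.008] all ctr [ 0.358 -0.408  0.027]
box rim 707 [471.2 281.4] [ 88.5 208.7] 12.9
carton top 405 [633.5  15.1] [56.1 44.1] 24.05
```

View pics/crop.png

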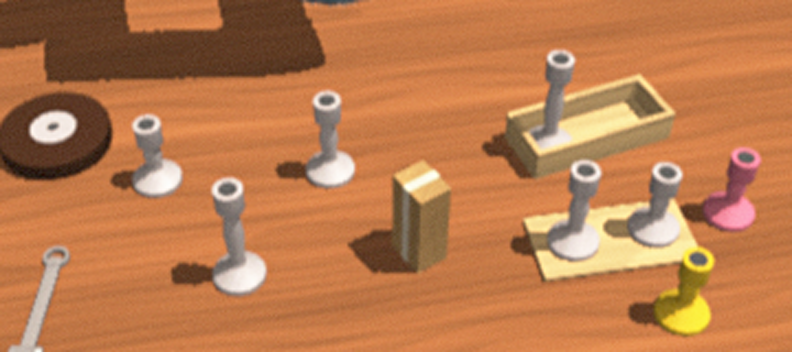

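The stick in the box tops out at z=0.160, which is 150 mm plus the 8 mm floor, so the tall pair is wanted. The ones on the board fit middle (0.135) and short (0.110).

| Candidate | Top px | Top z | Verdict |
|---|---|---|---|
| Tall | (363,180) | 0.154 | Wanted |
| Middle | (308,246) | 0.130 | Not wanted |
| Short | (400,256) | 0.104 | Not wanted |

In the crop the tall one is at (230,235), and it's visibly the tallest of the three. The box is at (0.471, 0.281) with a yaw of 12.9°. The old stick sits 60 mm toward -y as specified, so the free place is (0.458, 0.340).

```bash
cat >> h.py <<'E'
from scipy.spatial.transform import Rotation as Ro
def plan(p,psi,n=10):
    o=readout.get_obs(); w,x,y,z=o["eef_rot"]; R=Ro.from_quat([x,y,z,w])
    s=np.radians(psi); G=Ro.from_matrix(np.array([[np.cos(s),np.sin(s),0],[np.sin(s),-np.cos(s),0],[0,0,-1]]))
    d=R.inv().apply(np.array(p)-o["eef_pos"])*1000; r=(R.inv()*G).as_rotvec()
    print("shift",np.round(d,1),"rot",np.round(r,3),"| at",np.round(o["eef_pos"],4),"q",np.round(o["q"],2),"t",o["time_s"],"F",np.round(o["wrist_force"],1))
E
python3 -c "
from h import *
plan([.633,-.205,.25],102.9)"
```

```text
shift [ 549.8 -200.    -0. ] rot [-1.000e-03 -1.000e-03 -1.511e+00] | at [ 0.1615 -0.5514  0.2495] q [-1.49  0.18  1.61  0.    1.35 -0.21] t 0.1 F [-0.  -1.1 -0.6]
```

Call:
play_rows(xyz=[[55, -20, 0], [110, -40, 0], [165, -60, 0], [220, -80, 0], [275, -100, 0], [330, -120, 0], [385, -140, 0], [440, -160, 0], [495, -180, 0], [550, -200, 0]], rot=[[0, 0, -0.15], [0, 0, -0.3], [0, 0, -0.45], [0, 0, -0.6], [0, 0, -0.75], [0, 0, -0.9], [0, 0, -1.05], [0, 0, -1.2], [0, 0, -1.36], [0, 0, -1.51]], grip=[1, 1, 1, 1, 1, 1, 1, 1, 1, 1])

```text
time_s: 1.35
eef_pos: [0.6344, -0.2039, 0.2498]
eef_rot: [-0.0, 0.622, 0.783, -0.0]
wrist_force: [-0.3, -0.7, 0.2]
opening: 0.999
grasp_force: 0.0
```

```bash
python3 -c "
from h import *
plan([.633,-.205,.135],102.9)"
```

```text
shift [ -0.7  -1.5 114.8] rot [-0.001 -0.     0.004] | at [ 0.6344 -0.2039  0.2498] q [-0.49  0.38  1.36 -0.    1.4  -0.72] t 1.35 F [-0.3 -0.7  0.2]
```

Call:
play_rows(xyz=[[-1, -1, 20], [-1, -1, 45], [-1, -1, 75], [-1, -1, 100], [-1, -1, 112], [-1, -1, 115], [-1, -1, 115], [-1, -1, 115], [-1, -1, 115], [-1, -1, 115]], rot=[[0, 0, 0], [0, 0, 0], [0, 0, 0], [0, 0, 0], [0, 0, 0], [0, 0, 0], [0, 0, 0], [0, 0, 0], [0, 0, 0], [0, 0, 0]], grip=[1, 1, 1, 1, 1, 1, 0.2, 0, 0, 0])

```text
time_s: 2.6
eef_pos: [0.6333, -0.2069, 0.1365]
eef_rot: [0.001, 0.624, 0.782, 0.0]
wrist_force: [1.7, 0.5, 3.5]
opening: 0.381
grasp_force: 60.2
```

Call:
play_rows(xyz=[[0, 0, 0], [0, 0, 0], [0, 0, 0], [0, 0, 0], [0, 0, -3], [0, 0, -10], [0, 0, -20], [0, 0, -32], [0, 0, -45], [0, 0, -50]], rot=[[0, 0, 0], [0, 0, 0], [0, 0, 0], [0, 0, 0], [0, 0, 0], [0, 0, 0], [0, 0, 0], [0, 0, 0], [0, 0, 0], [0, 0, 0]], grip=[0, 0, 0, 0, 0, 0, 0, 0, 0, 0])

```text
time_s: 3.85
eef_pos: [0.6331, -0.2069, 0.1871]
eef_rot: [0.001, 0.624, 0.782, 0.0]
wrist_force: [-0.2, -0.5, -2.2]
opening: 0.378
grasp_force: 59.8
```

```bash
python3 - <<'E'
from h import *
plan([.633,-.205,.32],102.9)
c=vision.camera("scene"); cv2.imwrite("pics/lift.png",cv2.resize(c["color"][100:300,100:360,::-1],None,fx=2,fy=2))
E
```

```text
shift [   1.7    0.5 -132.9] rot [ 0.002  0.002 -0.001] | at [ 0.6331 -0.2069  0.1871] q [-0.49  0.43  1.42 -0.    1.29 -0.72] t 3.85 F [-0.2 -0.5 -2.2]
```

View pics/lift.png

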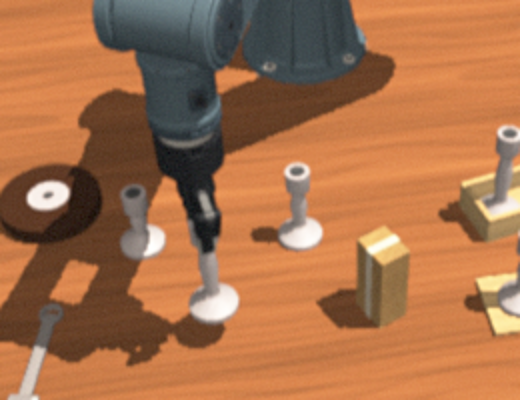

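The stick is lifted clear, with its foot at crop px (213,302) and nothing else disturbed. Next I'll raise it and carry it across.

Call:
play_rows(xyz=[[0, 0, -10], [0, 0, -25], [0, 0, -42], [0, 0, -60], [0, 0, -78], [0, 0, -96], [0, 0, -112], [0, 0, -124], [0, 0, -131], [0, 0, -133]], rot=[[0, 0, 0], [0, 0, 0], [0, 0, 0], [0, 0, 0], [0, 0, 0], [0, 0, 0], [0, 0, 0], [0, 0, 0], [0, 0, 0], [0, 0, 0]], grip=[0, 0, 0, 0, 0, 0, 0, 0, 0, 0])

```text
time_s: 5.15
eef_pos: [0.6325, -0.2066, 0.3185]
eef_rot: [0.0, 0.624, 0.782, 0.0]
wrist_force: [-1.1, -0.3, -2.8]
opening: 0.379
grasp_force: 59.8
```

```bash
python3 -c "
from h import *
plan([.458,.34,.32],102.9)"
```

```text
shift [571.7 -48.7  -1.5] rot [ 0.     0.    -0.001] | at [ 0.6325 -0.2066  0.3185] q [-0.49  0.34  1.28  0.    1.53 -0.72] t 5.15 F [-1.1 -0.3 -2.8]
```

Call:
play_rows(xyz=[[5, 0, -1], [20, -2, -2], [45, -4, -2], [80, -7, -2], [120, -10, -2], [160, -14, -2], [200, -17, -2], [240, -20, -2], [280, -24, -2], [320, -27, -2]], rot=[[0, 0, 0], [0, 0, 0], [0, 0, 0], [0, 0, 0], [0, 0, 0], [0, 0, 0], [0, 0, 0], [0, 0, 0], [0, 0, 0], [0, 0, 0]], grip=[0, 0, 0, 0, 0, 0, 0, 0, 0, 0])

```text
time_s: 6.4
eef_pos: [0.5336, 0.1014, 0.3201]
eef_rot: [-0.0, 0.623, 0.782, 0.0]
wrist_force: [0.5, 0.5, -3.1]
opening: 0.381
grasp_force: 59.9
```

Call:
play_rows(xyz=[[40, -4, 0], [80, -7, 0], [120, -11, 0], [155, -14, 0], [185, -16, 0], [210, -18, 0], [230, -20, 0], [243, -21, 0], [250, -22, 0], [252, -22, 0]], rot=[[0, 0, 0], [0, 0, 0], [0, 0, 0], [0, 0, 0], [0, 0, 0], [0, 0, 0], [0, 0, 0], [0, 0, 0], [0, 0, 0], [0, 0, 0]], grip=[0, 0, 0, 0, 0, 0, 0, 0, 0, 0])

```text
time_s: 7.65
eef_pos: [0.4576, 0.3402, 0.3202]
eef_rot: [0.0, 0.624, 0.782, -0.0]
wrist_force: [1.0, -0.1, -2.9]
opening: 0.383
grasp_force: 59.9
```

```bash
python3 - <<'E'
from h import *
plan([.458,.34,.24],102.9)
c=vision.camera("scene"); np.savez("s2.npz",**c)
W=pts(c)
m=(W[...,2]>.17)&(W[...,2]<.29)&(abs(W[...,0]-.458)<.06)&(abs(W[...,1]-.34)<.06)
p=W[m]; 
for a in np.arange(.17,.29,.01):
    q=p[(p[:,2]>=a)&(p[:,2]<a+.01)]
    if len(q)>2: print(round(a,3),len(q),q.min(0).round(3),q.max(0).round(3))
v,u=np.where(m); print(u.min(),u.max(),v.min(),v.max())
im=c["color"][v.min()-50:v.max()+90,u.min()-60:u.max()+60,::-1]; cv2.imwrite("pics/above.png",cv2.resize(im,None,fx=2.5,fy=2.5)); print(v.min()-50,u.min()-60,im.shape)
E
```

```text
shift [-0.3  0.3 80.2] rot [-0.     0.    -0.001] | at [0.4576 0.3402 0.3202] q [ 0.43  0.12  1.53 -0.    1.49  0.21] t 7.65 F [ 1.  -0.1 -2.9]
0.18 40 [0.448 0.312 0.183] [0.49  0.367 0.19 ]
0.19 135 [0.429 0.31  0.19 ] [0.492 0.373 0.2  ]
0.2 96 [0.441 0.318 0.2  ] [0.486 0.365 0.21 ]
0.21 30 [0.457 0.332 0.211] [0.474 0.351 0.22 ]
0.22 18 [0.454 0.334 0.22 ] [0.469 0.348 0.23 ]
0.23 21 [0.459 0.333 0.23 ] [0.47 0.35 0.24]
0.24 23 [0.454 0.331 0.242] [0.472 0.348 0.25 ]
0.25 27 [0.453 0.331 0.25 ] [0.471 0.349 0.26 ]
0.26 33 [0.456 0.33  0.26 ] [0.473 0.352 0.27 ]
0.27 28 [0.454 0.333 0.27 ] [0.471 0.349 0.279]
0.28 27 [0.454 0.333 0.281] [0.469 0.352 0.29 ]
383 406 116 155
66 323 (179, 143, 3)
```

View pics/above.png

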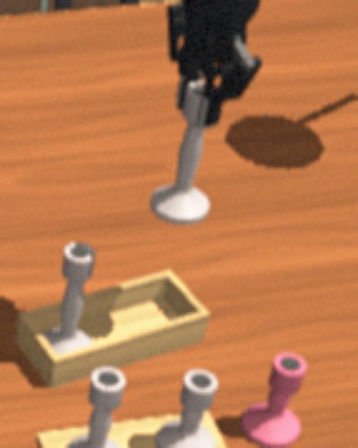

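The stick hangs upright, with its foot at about crop px (180,203), above and behind the free end of the box (160,310). I'll check the foot against the box rim in the same view.

```bash
python3 - <<'E'
from h import *
c=dict(np.load("s2.npz")); W=pts(c); z=W[...,2]
for lo,hi in((.037,.05),(.040,.052)):
    m=(z>lo)&(z<hi)&(W[...,0]>.38)&(W[...,0]<.575)&(W[...,1]>.14)&(W[...,1]<.42)
    p=W[m][:,:2].astype(np.float32)*1000
    v,u=np.where(m)
    r=cv2.minAreaRect(p); print(len(p),r,np.percentile(z[m],[50,90]))
    a=np.radians(12.9); ya=np.array([-np.sin(a),np.cos(a)]); print("free",np.array(r[0])+60*ya)
m=(z>.183)&(z<.2)&(abs(W[...,0]-.458)<.06)&(abs(W[...,1]-.34)<.06)
print(cv2.minEnclosingCircle(W[m][:,:2].astype(np.float32)*1000))
E
```

```text
644 ((470.9994201660156, 284.41864013671875), (94.45304107666016, 212.85987854003906), 12.721185684204102) [0.04441712 0.04816976]
free [457.60441321 342.90431179]
552 ((471.06732177734375, 284.4027404785156), (94.22978210449219, 212.42478942871094), 13.092230796813965) [0.04531521 0.04883807]
free [457.67231482 342.88841213]
((461.48736572265625, 341.9637451171875), 32.683502197265625)
```

Call:
play_rows(xyz=[[0, 0, 8], [0, -1, 22], [0, -1, 40], [0, -1, 60], [0, -1, 80], [0, -1, 98], [0, -1, 112], [0, -1, 120], [0, -1, 123], [0, -1, 123]], rot=[[0, 0, 0], [0, 0, 0], [0, 0, 0], [0, 0, 0], [0, 0, 0], [0, 0, 0], [0, 0, 0], [0, 0, 0], [0, 0, 0], [0, 0, 0]], grip=[0, 0, 0, 0, 0, 0, 0, 0, 0, 0])

```text
time_s: 8.95
eef_pos: [0.4569, 0.3401, 0.1976]
eef_rot: [0.0, 0.624, 0.782, 0.0]
wrist_force: [0.3, -0.3, -3.3]
opening: 0.38
grasp_force: 59.9
```

```bash
python3 - <<'E'
from h import *
plan([.457,.34,.145],102.9)
a=np.radians(12.9); X=np.array([np.cos(a),np.sin(a)]); Y=np.array([-np.sin(a),np.cos(a)])
B=np.array([.4711,.2814])
for n in("scene","top"):
    c=vision.camera(n); np.savez(n+"3.npz",**c); W=pts(c); z=W[...,2]; L=np.stack([(W[...,:2]-B)@X,(W[...,:2]-B)@Y],-1)*1000
    m=(z>.058)&(z<.072)&(abs(L[...,0])<55)&(abs(L[...,1]-60)<55)
    f=L[m]; print(n,"foot n",len(f),"min",f.min(0).round(1),"max",f.max(0).round(1),"circ",cv2.minEnclosingCircle(f.astype(np.float32)))
    m=(z>.038)&(z<.050)&(abs(L[...,0])<55)&(abs(L[...,1])<120); b=L[m]
    print(" rim",len(b),np.percentile(b,[1,99],axis=0).round(1).tolist())
    if n=="scene": im=c["color"][120:250,310:470,::-1]; cv2.imwrite("pics/low.png",cv2.resize(im,None,fx=4,fy=4,interpolation=cv2.INTER_CUBIC))
E
```

```text
shift [-0.2  0.  52.6] rot [ 0.001 -0.    -0.001] | at [0.4569 0.3401 0.1976] q [0.43 0.22 1.67 0.   1.25 0.21] t 8.95 F [ 0.3 -0.3 -3.3]
scene foot n 68 min [-26.8  31.2] max [33.4 95. ] circ ((3.137568712234497, 62.84062957763672), 32.717891693115234)
 rim 513 [[-45.1, -103.1], [47.3, 105.0]]
top foot n 112 min [-31.5  29. ] max [31.8 84. ] circ ((-0.255599707365036, 60.806556701660156), 32.04710388183594)
 rim 632 [[-44.0, -103.9], [44.0, 101.4]]
```

View pics/low.png

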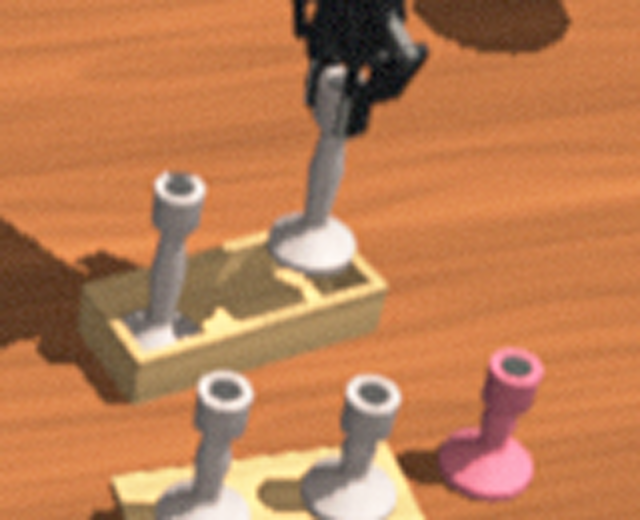

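Here the foot hovers over the free end at crop px (313,243). The top view puts it at (-0.3, 60.8) mm in the box frame, inside the 4 mm clearance all round, so I'll lower it.

Call:
play_rows(xyz=[[0, 0, 5], [-0.5, 0, 13], [-0.5, 0, 22], [-0.5, 0, 31], [-0.5, 0, 39], [-0.5, 0, 45], [-0.5, 0, 48], [-0.5, 0, 50], [-0.5, 0, 51], [-0.5, 0, 51.5]], rot=[[0, 0, 0], [0, 0, 0], [0, 0, 0], [0, 0, 0], [0, 0, 0], [0, 0, 0], [0, 0, 0], [0, 0, 0], [0, 0, 0], [0, 0, 0]], grip=[0, 0, 0, 0, 0, 0, 0, 0, 0, 0])

```text
time_s: 10.3
eef_pos: [0.4569, 0.3396, 0.146]
eef_rot: [0.0, 0.624, 0.782, 0.0]
wrist_force: [-1.0, -0.5, -2.8]
opening: 0.38
grasp_force: 60.0
```

Call:
play_rows(xyz=[[0, 0, 0.5], [0, 0, 0.5], [0, 0, 1], [0, 0, 1], [0, 0, 1.5], [0, 0, 1.5], [0, 0, 1.5], [0, 0, 1.5], [0, 0, 1.5], [0, 0, 1.5]], rot=[[0, 0, 0], [0, 0, 0], [0, 0, 0], [0, 0, 0], [0, 0, 0], [0, 0, 0], [0, 0, 0], [0, 0, 0], [0, 0, 0], [0, 0, 0]], grip=[0, 0, 0, 0, 0, 0, 0, 0, 0, 0])

```text
time_s: 11.55
eef_pos: [0.4569, 0.3396, 0.1444]
eef_rot: [0.0, 0.624, 0.782, 0.0]
wrist_force: [-0.7, -0.3, -0.4]
opening: 0.377
grasp_force: 60.0
```

The force reading dropped to about zero, so the floor is carrying the stick. Now release.

Call:
play_rows(xyz=[[0, 0, 0.5], [0, 0, 0.5], [0, 0, 0.5], [0, 0, 0.5], [0, 0, 0.5], [0, 0, 0.5], [0, 0, 0.5], [0, 0, 0.5], [0, 0, 0], [0, 0, -5]], rot=[[0, 0, 0], [0, 0, 0], [0, 0, 0], [0, 0, 0], [0, 0, 0], [0, 0, 0], [0, 0, 0], [0, 0, 0], [0, 0, 0], [0, 0, 0]], grip=[0.4, 0.45, 0.5, 0.6, 0.7, 0.8, 0.9, 0.9, 0.9, 0.9])

```text
time_s: 12.8
eef_pos: [0.4565, 0.3394, 0.1491]
eef_rot: [-0.0, 0.624, 0.782, -0.0]
wrist_force: [-0.3, -0.3, -0.1]
opening: 0.901
grasp_force: 0.0
```

Call:
play_rows(xyz=[[0, 0, -8], [0, 0, -20], [0, 0, -36], [0, 0, -54], [0, 0, -72], [0, 0, -88], [0, 0, -98], [0, 0, -104], [0, 0, -105], [0, 0, -105]], rot=[[0, 0, 0], [0, 0, 0], [0, 0, 0], [0, 0, 0], [0, 0, 0], [0, 0, 0], [0, 0, 0], [0, 0, 0], [0, 0, 0], [0, 0, 0]], grip=[1, 1, 1, 1, 1, 1, 1, 1, 1, 1])

```text
time_s: 14.05
eef_pos: [0.4565, 0.3394, 0.2537]
eef_rot: [-0.0, 0.624, 0.782, -0.0]
wrist_force: [0.2, -0.4, 0.1]
opening: 1.0
grasp_force: 0.0
```

```bash
python3 - <<'E'
from h import *
# carton: tool y along carton x (56 side): psi-90=24.05
plan([.6335,.015,.25],114.05)
c=vision.camera("top"); W=pts(c); z=W[...,2]
a=np.radians(12.9); X=np.array([np.cos(a),np.sin(a)]); Y=np.array([-np.sin(a),np.cos(a)]); B=np.array([.4711,.2814])
L=np.stack([(W[...,:2]-B)@X,(W[...,:2]-B)@Y],-1)*1000
for lo,hi in((.152,.164),(.012,.035)):
  for s in(-60,60):
    m=(z>lo)&(z<hi)&(abs(L[...,0])<36)&(abs(L[...,1]-s)<34); f=L[m].astype(np.float32)
    print(lo,s,len(f),cv2.minEnclosingCircle(f) if len(f) else "")
m=(abs(z-.125)<.006)&(abs(W[...,0]-.634)<.06)&(abs(W[...,1]-.015)<.06)
print("carton",cv2.minAreaRect(W[m][:,:2].astype(np.float32)*1000))
E
```

```text
shift [-355.6  100.5    3.7] rot [-0.001  0.    -0.196] | at [0.4565 0.3394 0.2537] q [ 0.43  0.16  1.62 -0.    1.36  0.21] t 14.05 F [ 0.2 -0.4  0.1]
0.152 -60 171 ((-0.08101140707731247, -61.0731086730957), 17.202499389648438)
0.152 60 170 ((-0.5868667960166931, 60.72829055786133), 17.696949005126953)
0.012 -60 328 ((5.307692050933838, -56.888912200927734), 43.444149017333984)
0.012 60 354 ((1.1579780578613281, 58.833473205566406), 47.08342361450195)
carton ((633.867431640625, 15.068910598754883), (56.5507926940918, 44.06013107299805), 23.934186935424805)
```

The stick stands at (-0.6, 60.7) mm in the box frame with its top at full height. Next is the carton.

Call:
play_rows(xyz=[[-15, 4, 0], [-50, 14, 0], [-95, 27, 0], [-140, 40, 0], [-190, 54, 0], [-240, 68, 0], [-290, 82, 0], [-330, 93, 2], [-350, 99, 4], [-356, 101, 4]], rot=[[0, 0, -0.01], [0, 0, -0.03], [0, 0, -0.05], [0, 0, -0.08], [0, 0, -0.1], [0, 0, -0.13], [0, 0, -0.16], [0, 0, -0.18], [0, 0, -0.19], [0, 0, -0.195]], grip=[1, 1, 1, 1, 1, 1, 1, 1, 1, 1])

```text
time_s: 15.35
eef_pos: [0.6342, 0.0143, 0.2494]
eef_rot: [-0.001, 0.545, 0.838, -0.0]
wrist_force: [0.4, 0.2, -0.2]
opening: 0.996
grasp_force: 0.0
```

```bash
python3 -c "
from h import *
plan([.6336,.015,.11],114.0)"
```

```text
shift [ 7.000e-01 -1.000e-01  1.394e+02] rot [-0.001 -0.001 -0.001] | at [0.6342 0.0143 0.2494] q [-0.16  0.31  1.45  0.    1.38 -0.58] t 15.35 F [ 0.4  0.2 -0.2]
```

Call:
play_rows(xyz=[[1, 0, 15], [1, 0, 40], [1, 0, 70], [1, 0, 100], [1, 0, 125], [1, 0, 137], [1, 0, 141], [1, 0, 141], [1, 0, 141], [1, 0, 141]], rot=[[0, 0, 0], [0, 0, 0], [0, 0, 0], [0, 0, 0], [0, 0, 0], [0, 0, 0], [0, 0, 0], [0, 0, 0], [0, 0, 0], [0, 0, 0]], grip=[1, 1, 1, 1, 1, 1, 1, 0.6, 0.5, 0.4])

```text
time_s: 16.6
eef_pos: [0.6349, 0.0156, 0.1107]
eef_rot: [0.001, 0.545, 0.839, 0.001]
wrist_force: [0.5, 1.3, 2.9]
opening: 0.646
grasp_force: 65.2
```

Call:
play_rows(xyz=[[0, 0, 0], [0, 0, 0], [0, 0, 0], [0, 0, 0], [0, 0, -3], [0, 0, -10], [0, 0, -22], [0, 0, -37], [0, 0, -50], [0, 0, -60]], rot=[[0, 0, 0], [0, 0, 0], [0, 0, 0], [0, 0, 0], [0, 0, 0], [0, 0, 0], [0, 0, 0], [0, 0, 0], [0, 0, 0], [0, 0, 0]], grip=[0.2, 0, 0, 0, 0, 0, 0, 0, 0, 0])

```text
time_s: 17.85
eef_pos: [0.6344, 0.0157, 0.1708]
eef_rot: [0.001, 0.545, 0.839, 0.0]
wrist_force: [-0.0, 0.2, -2.0]
opening: 0.644
grasp_force: 64.8
```

```bash
python3 - <<'E'
from h import *
plan([.6336,.015,.29],102.9)
c=vision.camera("scene"); cv2.imwrite("pics/carton.png",cv2.resize(c["color"][120:300,200:460,::-1],None,fx=2,fy=2))
E
```

```text
shift [  -0.5   -0.8 -119.2] rot [0.001 0.001 0.194] | at [0.6344 0.0157 0.1708] q [-0.16  0.39  1.52  0.    1.24 -0.58] t 17.85 F [-0.   0.2 -2. ]
```

View pics/carton.png

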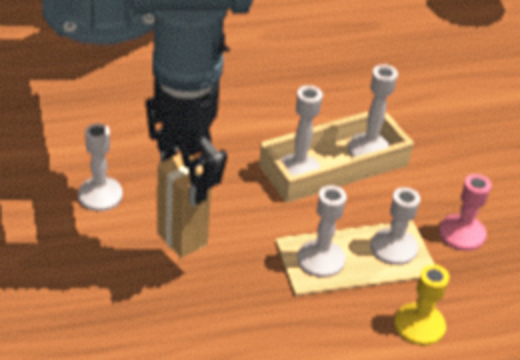

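The carton is held upright at crop px (183,205), and the pair stands in the box at (305,130) and (378,110). I'll raise and turn it, then carry it over.

Call:
play_rows(xyz=[[0, 0, -10], [0, 0, -25], [0, 0, -42], [0, 0, -60], [0, 0, -78], [0, 0, -96], [0, 0, -112], [0, 0, -124], [0, 0, -129], [0, 0, -130]], rot=[[0, 0, 0.01], [0, 0, 0.03], [0, 0, 0.05], [0, 0, 0.08], [0, 0, 0.1], [0, 0, 0.13], [0, 0, 0.16], [0, 0, 0.18], [0, 0, 0.194], [0, 0, 0.194]], grip=[0, 0, 0, 0, 0, 0, 0, 0, 0, 0])

```text
time_s: 19.15
eef_pos: [0.6339, 0.0158, 0.2993]
eef_rot: [-0.0, 0.623, 0.782, -0.0]
wrist_force: [-1.1, -0.0, -1.7]
opening: 0.646
grasp_force: 64.8
```

```bash
python3 -c "
from h import *
plan([.471,.2814,.3],102.9)"
```

```text
shift [295.2 -99.5  -0.7] rot [-0. -0. -0.] | at [0.6339 0.0158 0.2993] q [-0.16  0.28  1.39 -0.    1.47 -0.39] t 19.15 F [-1.1 -0.  -1.7]
```

Call:
play_rows(xyz=[[6, -2, -1], [24, -8, -1], [55, -18, -1], [95, -32, -1], [140, -47, -1], [185, -62, -1], [230, -77, -1], [265, -89, -1], [288, -97, -1], [295, -99.5, -1]], rot=[[0, 0, 0], [0, 0, 0], [0, 0, 0], [0, 0, 0], [0, 0, 0], [0, 0, 0], [0, 0, 0], [0, 0, 0], [0, 0, 0], [0, 0, 0]], grip=[0, 0, 0, 0, 0, 0, 0, 0, 0, 0])

```text
time_s: 20.4
eef_pos: [0.4693, 0.2828, 0.3001]
eef_rot: [-0.0, 0.622, 0.783, -0.0]
wrist_force: [0.5, -0.1, -2.8]
opening: 0.645
grasp_force: 64.6
```

```bash
python3 - <<'E'
from h import *
plan([.471,.2814,.18],102.9)
a=np.radians(12.9); X=np.array([np.cos(a),np.sin(a)]); Y=np.array([-np.sin(a),np.cos(a)]); B=np.array([.4711,.2814])
c=vision.camera("scene"); W=pts(c); z=W[...,2]; L=np.stack([(W[...,:2]-B)@X,(W[...,:2]-B)@Y],-1)*1000
m=(z>.194)&(z<.26)&(abs(L[...,0])<60)&(abs(L[...,1])<60)
for lo in(.175,.185,.195,.205,.225,.245):
    q=L[(z>lo)&(z<lo+.01)&(abs(L[...,0])<60)&(abs(L[...,1])<60)]
    if len(q)>3: print(lo,len(q),np.percentile(q,[2,98],axis=0).round(1).tolist(),cv2.minAreaRect(q.astype(np.float32)))
for lo,s in((.152,-60),(.152,60)):
    f=L[(z>lo)&(z<.164)&(abs(L[...,0])<30)&(abs(L[...,1]-s)<30)].astype(np.float32); print(s,len(f),cv2.minEnclosingCircle(f))
cv2.imwrite("pics/mid.png",cv2.resize(c["color"][80:260,300:460,::-1],None,fx=3,fy=3,interpolation=cv2.INTER_CUBIC))
E
```

```text
shift [ -1.8   1.4 120.1] rot [-0.    -0.     0.003] | at [0.4693 0.2828 0.3001] q [0.33 0.08 1.62 0.   1.44 0.1 ] t 20.4 F [ 0.5 -0.1 -2.8]
0.185 25 [[-25.3, -19.9], [28.1, 22.3]] ((9.383014678955078, -9.870403289794922), (65.99742889404297, 34.13802719116211), 38.47700119018555)
0.195 75 [[-25.5, -20.3], [29.1, 22.6]] ((7.903756141662598, -9.382740020751953), (70.70713806152344, 34.45245361328125), 36.06109619140625)
0.205 70 [[-24.7, -19.8], [29.4, 20.7]] ((9.59609317779541, -9.390678405761719), (68.39649200439453, 36.57861328125), 38.09966278076172)
0.225 78 [[-25.0, -20.2], [30.1, 24.4]] ((11.140020370483398, -10.56463623046875), (68.4541015625, 38.818939208984375), 39.13933181762695)
0.245 79 [[-24.4, -20.3], [29.0, 25.1]] ((11.101338386535645, -10.07321548461914), (68.03767395019531, 39.22450256347656), 40.15856170654297)
-60 97 ((1.1935579776763916, -60.409114837646484), 18.833942413330078)
60 93 ((0.8250842690467834, 62.220149993896484), 18.406797409057617)
```

View pics/mid.png

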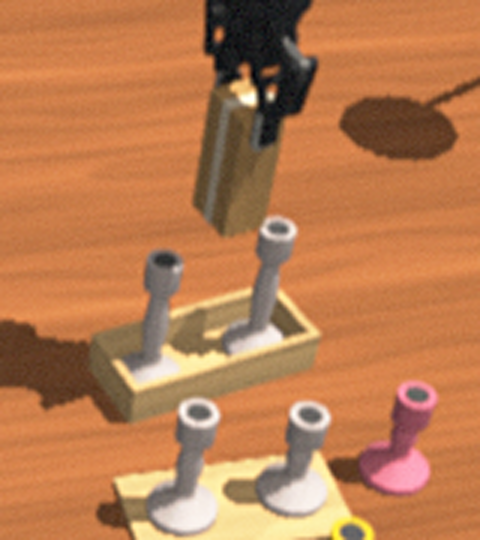

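The carton is square above the middle of the box, with its bottom edge at crop px (235,235), and centred to within 2 mm. I'll correct the centring and lower it.

Call:
play_rows(xyz=[[-1, 0.5, 2], [-2, 1, 12], [-2, 1, 28], [-2, 1, 48], [-2, 1, 70], [-2, 1, 92], [-2, 1, 110], [-2, 1, 122], [-2, 1, 129], [-2, 1, 130]], rot=[[0, 0, 0.003], [0, 0, 0.003], [0, 0, 0.003], [0, 0, 0.003], [0, 0, 0.003], [0, 0, 0.003], [0, 0, 0.003], [0, 0, 0.003], [0, 0, 0.003], [0, 0, 0.003]], grip=[0, 0, 0, 0, 0, 0, 0, 0, 0, 0])

```text
time_s: 21.7
eef_pos: [0.4726, 0.2794, 0.1701]
eef_rot: [-0.0, 0.624, 0.781, -0.0]
wrist_force: [-0.6, -0.0, -2.2]
opening: 0.642
grasp_force: 64.6
```

```bash
python3 - <<'E'
from h import *
plan([.471,.2814,.1187],102.9)
a=np.radians(12.9); X=np.array([np.cos(a),np.sin(a)]); Y=np.array([-np.sin(a),np.cos(a)]); B=np.array([.4711,.2814])
c=vision.camera("scene"); W=pts(c); z=W[...,2]; L=np.stack([(W[...,:2]-B)@X,(W[...,:2]-B)@Y],-1)*1000
for lo in(.055,.065,.075,.085,.105,.125):
    q=L[(z>lo)&(z<lo+.01)&(abs(L[...,0])<40)&(abs(L[...,1])<38)]
    if len(q)>3: print(lo,len(q),np.percentile(q,[2,98],axis=0).round(1).tolist())
E
```

```text
shift [ 2.3 -1.1 51.4] rot [-0.     0.    -0.003] | at [0.4726 0.2794 0.1701] q [ 0.32  0.21  1.74 -0.    1.19  0.1 ] t 21.7 F [-0.6 -0.  -2.2]
0.055 23 [[-20.6, -23.1], [29.6, 18.5]]
0.065 57 [[-23.1, -24.1], [30.9, 19.7]]
0.075 64 [[-23.4, -24.3], [31.6, 18.5]]
0.085 63 [[-19.1, -24.1], [31.4, 16.6]]
0.105 66 [[-20.1, -23.8], [31.0, 19.5]]
0.125 61 [[-20.7, -24.2], [31.4, 19.4]]
```

Call:
play_rows(xyz=[[1, -1, 0], [2.5, -2, 0], [2.5, -2, 3], [2.5, -2, 9], [2.5, -2, 17], [2.5, -2, 26], [2.5, -2, 35], [2.5, -2, 42], [2.5, -2, 46], [2.5, -2, 47]], rot=[[0, 0, 0], [0, 0, 0], [0, 0, 0], [0, 0, 0], [0, 0, 0], [0, 0, 0], [0, 0, 0], [0, 0, 0], [0, 0, 0], [0, 0, 0]], grip=[0, 0, 0, 0, 0, 0, 0, 0, 0, 0])

```text
time_s: 23.0
eef_pos: [0.47, 0.2814, 0.123]
eef_rot: [-0.0, 0.624, 0.781, -0.0]
wrist_force: [-0.3, 0.1, -2.4]
opening: 0.644
grasp_force: 64.6
```

Call:
play_rows(xyz=[[0, 0, 0.5], [0, 0, 1], [0, 0, 1.5], [0, 0, 2], [0, 0, 2.5], [0, 0, 3], [0, 0, 3], [0, 0, 3], [0, 0, 3], [0, 0, 3]], rot=[[0, 0, 0], [0, 0, 0], [0, 0, 0], [0, 0, 0], [0, 0, 0], [0, 0, 0], [0, 0, 0], [0, 0, 0], [0, 0, 0], [0, 0, 0]], grip=[0, 0, 0, 0, 0, 0, 0, 0, 0, 0])

```text
time_s: 24.25
eef_pos: [0.47, 0.2814, 0.1203]
eef_rot: [-0.0, 0.624, 0.781, 0.0]
wrist_force: [0.2, -0.3, -1.4]
opening: 0.648
grasp_force: 64.7
```

Call:
play_rows(xyz=[[0, 0, 0.5], [0, 0, 0.5], [0, 0, 1], [0, 0, 1], [0, 0, 1.5], [0, 0, 1.5], [0, 0, 1.5], [0, 0, 1.5], [0, 0, 1.5], [0, 0, 1.5]], rot=[[0, 0, 0], [0, 0, 0], [0, 0, 0], [0, 0, 0], [0, 0, 0], [0, 0, 0], [0, 0, 0], [0, 0, 0], [0, 0, 0], [0, 0, 0]], grip=[0, 0, 0, 0, 0, 0, 0, 0, 0, 0])

```text
time_s: 25.5
eef_pos: [0.4701, 0.2814, 0.1188]
eef_rot: [0.0, 0.624, 0.781, 0.0]
wrist_force: [-0.5, 0.9, -1.9]
opening: 0.647
grasp_force: 64.8
```

Call:
play_rows(xyz=[[0, 0, 0.3], [0, 0, 0.6], [0, 0, 0.9], [0, 0, 1.2], [0, 0, 1.2], [0, 0, 1.2], [0, 0, 1.2], [0, 0, 1.2], [0, 0, 1.2], [0, 0, 1.2]], rot=[[0, 0, 0], [0, 0, 0], [0, 0, 0], [0, 0, 0], [0, 0, 0], [0, 0, 0], [0, 0, 0], [0, 0, 0], [0, 0, 0], [0, 0, 0]], grip=[0, 0, 0, 0, 0, 0, 0, 0, 0, 0])

```text
time_s: 26.75
eef_pos: [0.4701, 0.2815, 0.1187]
eef_rot: [0.0, 0.624, 0.781, 0.0]
wrist_force: [-4.2, -1.0, 8.7]
opening: 0.649
grasp_force: 66.0
```

Contact came at z=0.1187, which matches the inner floor. I'll ease off slightly, release and rise.

Call:
play_rows(xyz=[[0, 0, -0.6], [0, 0, -0.6], [0, 0, -0.6], [0, 0, -0.6], [0, 0, -0.6], [0, 0, -0.6], [0, 0, -0.6], [0, 0, -0.6], [0, 0, -0.6], [0, 0, -2]], rot=[[0, 0, 0], [0, 0, 0], [0, 0, 0], [0, 0, 0], [0, 0, 0], [0, 0, 0], [0, 0, 0], [0, 0, 0], [0, 0, 0], [0, 0, 0]], grip=[0, 0, 0.66, 0.7, 0.75, 0.8, 0.9, 1, 1, 1])

```text
time_s: 28.0
eef_pos: [0.4699, 0.2814, 0.1195]
eef_rot: [-0.0, 0.624, 0.781, -0.0]
wrist_force: [-0.2, 0.3, -0.3]
opening: 1.0
grasp_force: 0.0
```

Call:
play_rows(xyz=[[0, 0, -6], [0, 0, -16], [0, 0, -30], [0, 0, -50], [0, 0, -75], [0, 0, -100], [0, 0, -125], [0, 0, -145], [0, 0, -155], [0, 0, -160]], rot=[[0, 0, 0], [0, 0, 0], [0, 0, 0], [0, 0, 0], [0, 0, 0], [0, 0, 0], [0, 0, 0], [0, 0, 0], [0, 0, 0], [0, 0, 0]], grip=[1, 1, 1, 1, 1, 1, 1, 1, 1, 1])

```text
time_s: 29.25
eef_pos: [0.4701, 0.2815, 0.2804]
eef_rot: [0.0, 0.624, 0.781, 0.0]
wrist_force: [-0.5, 0.2, 0.2]
opening: 0.998
grasp_force: 0.0
```

```bash
python3 - <<'E'
from h import *
a=np.radians(12.9); X=np.array([np.cos(a),np.sin(a)]); Y=np.array([-np.sin(a),np.cos(a)]); B=np.array([.4711,.2814])
for n in("top","scene"):
    c=vision.camera(n); W=pts(c); z=W[...,2]; L=np.stack([(W[...,:2]-B)@X,(W[...,:2]-B)@Y],-1)*1000
    for s in(-60,60):
        f=L[(z>.152)&(z<.166)&(abs(L[...,0])<30)&(abs(L[...,1]-s)<30)].astype(np.float32); print(n,s,len(f),cv2.minEnclosingCircle(f) if len(f) else 0)
    m=(abs(z-.134)<.006)&(abs(L[...,0])<40)&(abs(L[...,1])<32); print("carton",m.sum(),np.nanmedian(z[m]),cv2.minAreaRect(L[m].astype(np.float32)) if m.sum() else 0)
cv2.imwrite("pics/end.png",c["color"][:,:,::-1])
E
```

```text
top -60 163 ((-0.26256534457206726, -60.988731384277344), 17.159034729003906)
top 60 0 0
carton 420 0.132171562243511 ((-1.4308967590332031, -0.19898414611816406), (55.72559356689453, 45.300994873046875), 0.42733636498451233)
scene -60 97 ((3.265176296234131, -58.822261810302734), 19.178728103637695)
scene 60 99 ((0.299826979637146, 61.02537536621094), 20.36957550048828)
carton 229 0.13407009200567477 ((-0.3199501037597656, 1.0181522369384766), (45.59109115600586, 60.84883499145508), 87.6388168334961)
```

View pics/end.png

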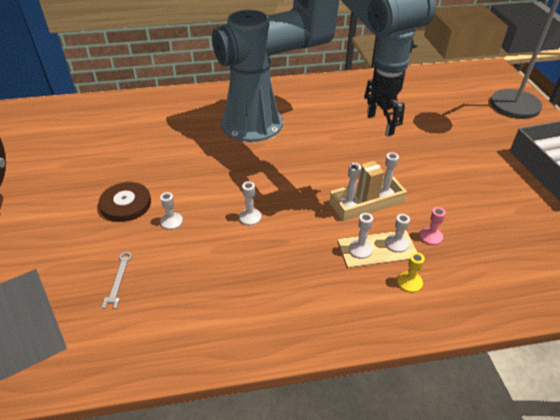

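The picture shows the tall pair at px (352,180) and (391,172), with the carton upright between them at (372,180) and level with the box. Everything else is where it was, and the gripper is clear above. I'll hand in.

```bash
python3 -c "
from h import *
print(ctrl.hand_in())"
```

```text
the job is handed in; nothing more can be done
None
```

The job is handed in: the tall candlestick stands upright at the free end of the box, the carton stands upright between the pair, nothing else was moved, and it took about 29 s of the 72 s allowed.

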